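# Self-check of a leak tester: snap the leak master onto its port and hold it down

### The arm

A 6-joint arm with a two-finger parallel gripper is mounted at the origin on the work surface. World frame = base frame: x ahead of the robot, y to its left, z up, the work surface at z = 0. Lengths are in m, angles in degrees, forces in N, time in s.
With the tool pointing down it reaches from about 0.4 to 0.825 m from the base axis. Payload 7 kg.
Tool frame: the origin (TCP) lies at the very end of the fingers, on their centre line; the grasp point (between the pads) lies 19 mm behind it (r.hold_point_z is the distance from the TCP to the grasp point, in m); x points along the fingers, y is the direction in which the jaws open and shut, and the axes are right-handed (so a half turn about x gives the same grasp; the last joint's range is limited). The gripper opens to 88 mm and grips with 3 to 60 N. Pads are 19 mm wide; open, the fingers measure 130 mm over their backs; the gripper's body (78 mm by 193 mm) begins 47 mm behind the grasp point.
Start: joints at [90.476, 20.546, 0.682, 0, -70.136, -16.507], TCP at [0.186, 0.649, 0.227] pointing down, gripper open.
Joint ranges: [-176.03, 176.03], [-82.01, 121.73], [-58.28, 71.71], [-173.87, 95.51], [-174.79, -0.11], [-173.66, 173.66]. Speed limits (degrees/s): [136.94, 136.94, 172.46, 180, 180, 180].

### API

Orientations are given as [roll, pitch, yaw] about the fixed x, y, z axes, in that order (R = Rz(yaw) Ry(pitch) Rx(roll)).
In Python, from plant import r gives the robot as it stands. The module is installed in compiled form; this text tells all that it offers.
- The arm moves only by the shell command python3 -m creep 'ROWS' [FORCE]. ROWS is JSON, a list of rows, each a list of 7 numbers: the turn, a rotation vector about the tool's x, y, z in rad, then the shift along the tool's x, y, z in cm, then the opening in per cent of the stroke, from 0 (shut) to 100 (fully open). In form: [[rx, ry, rz, x, y, z, fingers], ...]. A call has 1 to 8 rows; each row shifts and turns the commanded pose from where the row before left it, along the tool's axes as they then stand; what a row does not reach is not made up. A row lasts 1/10 s, in which the tool goes at most 50 mm and 8.59 degrees, less where a joint would pass 70% of its speed; a pose out of reach is approached as far as the arm can. A call is refused whole if a number of a shift passes 5 or a number of a turn 0.15, either way. A call with a gripper value outside its range is refused whole. The fingers move at their own pace and stop on an object; FORCE is the grip in N (left out, the last holds). Time passes only in rows, so rows that do not move let the fingers close. It gives the time, the measured TCP pose, the force and the opening at its end, in the units of the state.
- r.get_state(): the state, without advancing time (a new reading comes with each control period).
- r.capture(name): name is "scene" or "top" or "wrist"; returns (picture, depth): 400x640x3 uint8, blue, green, red; 400x640 float32, m along the optical axis (not along the pixel's ray), 0 where there is no reading.
- r.camera_info(name): a dict with "fovy" (degrees; the focal length in pixels is half the picture's height over the tangent of half this angle, whatever the lens; pixels are square), "cx", "cy" (the principal point, pixels), "dist_coeffs" ([k1, k2, p1, p2, k3] as OpenCV has them; the pictures are not rectified), "camera_from_world" (4x4, takes a point from world to camera coordinates). Camera axes: x right, y down, z forward; pixel columns grow to the right and rows downward; lengths in m; the calibration is good to about 2 mm. A picture is of the moment at which its call begins: read the wrist's pose just before it. camera_info takes no time and is no camera call; for the wrist camera it gives the pose at the moment of the call.
- r.close_job(): hands the job in, once; it reports no verdict.
Trained networks look in the newest picture that a camera, given by its name, has taken for a name from the list of things; names that differ only in an ending like _2 or _b are one class to them, and where a whole thing is asked for, a point or a joint stands for the part that bears it (a point fixed in the world has none). Each returns a list of dicts, best first, with "score" (0 to 1); they miss things now and then, are a little off and sometimes report something else, mostly with a low value. They report only what shows in the picture. A call takes as long as a camera call. They do not tell look-alikes from the thing itself.
- r.look_for(query, camera): "rect" ([left, top, right, bottom] in pixels, round what is visible of it).
- r.masks_of(query, camera): "pixels" (400x640 bool, what is visible of it) and "rect" ([left, top, right, bottom] in pixels, round what is visible of it).
The state is a dict: "time_s": time; "joints": joint angles; "qd": joint speeds; "joint_torque": joint torques, N m; "tcp_pos": TCP position; "eef_rot": TCP orientation; "contact_force": force on the tool from outside, world axes, zero at the start; "moment": the same for the moment, N m; "gripper_width": finger opening in m.
Only numpy, scipy, OpenCV 4.12 (cv2) and the standard library are available. Lean on these libraries where they do the work, as an engineer would, in place of code of your own. Each camera call takes 0.05 s, during which the arm holds its last target. There are 200 camera calls.

### The job

Do the daily self-check of the leak tester: pull the tall leak master straight up out of its sprung socket in the aluminium storage block and press it squarely, open end first, onto the tester's free, tilted nipple (the one without a blanking cap) until its jaws snap over the nipple's head. Then push it fully home against the spring of the port's valve and finish while you are still gripping it and holding it down there; do not let go. Leave the short master in its socket and everything else on the bench where it lies.

Things in the scene. Friction and masses are not known exactly. Their poses are not given: they have to be found in the camera images.
- tall_master: The tall leak master: steel cylinder 104 mm tall (a brass plug adds 3 mm on top), about 0.32 kg, round about its axis. Origin: centre of its open mouth (underside); z runs up its axis to the closed top. From the mouth: barrel 30 mm across up to 46 mm, collar 42 mm across from 46 to 52 mm, grip 34 mm across from 52 to 104 mm. At the start it stands upright in a socket of the block, collar on the block's top.
- master_grip (a point): Middle of the tall master's knurled grip (34 mm across), on its axis, 76 mm above its mouth; axes as the tall master's. Grip with the fingers along its axis, from the top; fingertips just above the collar, 52 mm from the mouth, push on it without slipping.
- master_jaws (a point): Inside the tall master's mouth, on its axis, 13 mm from the mouth, between its four sprung jaws: they leave 11 mm and spread over the nipple's 15 mm head. The mouth is a funnel 24 mm wide, narrowing within 5 mm to a bore 17 mm wide whose floor is 31.5 mm from the mouth.
- short_master: The short leak master in the block's other socket, to be left there: same barrel and collar, but a wide head 46 mm across that ends 74 mm above its lower end (28 mm above the block's top). Origin: centre of its lower end; z up its axis.
- block: Fixed aluminium storage block, 150 mm (its x) by 62 mm (its y) by 56 mm high; origin: centre of its underside. Two sockets 31.5 mm across, 48 mm deep, at x = -40 and +40 mm on its centre line; which master is in which varies. Sprung plungers with black pull-knobs stick out of its -y side to 56 mm from the centre line. Fingers closing along the block's y stay clear of the other master.
- detent_a (a joint): Sprung plunger (detent) of the socket at the block's x = -40 mm, in m: about 0.0025 = pushed back by a barrel, near 0 = in a barrel's groove or empty. The other socket has one just like it. Pulling a master straight up against it takes about 7 to 15 N besides its weight over the first 5 mm, then the master slides out easily; its mouth is clear of the block after 46 mm.
- port_tip (a point): The tester's free nipple: front of its rounded steel head, on its axis. z points out along the axis, which leans 25 degrees from vertical towards the tester's front. The master goes on along -z, its own z along this z. Ball-shaped head 15 mm across and 15 mm long, then a neck 10 mm across, then a boss 15 mm across; a brass valve stem 5 mm across sticks out 5 mm in front of this point.
- port_nut (a point): Face of the nipple's hexagon nut (27 mm across), on the axis, 31 mm behind the nipple's front and 8 mm above the sloping panel; axes as the nipple's. Fully home, the master's mouth sits on it. The jaws meet the head when the mouth is 17 mm short of this face, spread against about 8 to 12 N, and snap behind it when the mouth is about 5 mm short.
- port_valve (a joint): How far the free port's brass valve stem is pressed in, in m: 0 = untouched, about 0.004 = master fully home, 0.005 = its stop. The master's bore floor meets it about when the jaws snap; it pushes back with 5 N there, 11 N fully home. Let go, the master springs back about 3 mm and the valve shuts.
- tester: Fixed leak tester in a white desk case, 242 mm deep (x, front to -x), 300 mm wide (y); origin: centre of its underside. Panel sloping at 25 degrees, 40 mm high at the front edge, 120 mm from 70 mm before the back. Ports 100 mm either side of the middle: free nipple and black cap (25 mm across, 40 mm high), sides vary; knobs 34 mm across, 20 mm high, 63 mm up the panel from each.
- lamp: Bystander: black LED lamp, lying, 165 mm long, 50 mm wide, 40 mm high. Origin: underside.
- pedal: Bystander: grey foot switch, 100 by 74 by 42 mm. Origin: centre of its underside.
- tape: Bystander: roll of tape lying flat, 90 mm across, 18 mm high. Origin: centre of its underside.
- adapter: Bystander: small steel fitting standing upright in front of the tester, 22 mm across, 48 mm high. Origin: centre of its underside.
- driver: Bystander: screwdriver lying in front of the tester, 170 mm long. Origin: underside.
- fittings: Bystander: grey open tray with fittings, 130 by 170 by 35 mm. Origin: centre of its underside.
- spray: Bystander: white bottle, 52 mm across, 150 mm high. Origin: centre of its underside.
Mind the look-alikes: they are no part of the job. What is shaped like the tall_master but purple is not meant.

How it is judged:
By the outcome, as a careful person would: the job done as asked, in the order asked, and still so for the second after the job is handed in, while the arm keeps its last pose, push and grip.
It also fails if it takes over 45 s, if anything falls off the work surface, if the arm or the gripper's body presses on something with over 40 N, if the wrist force passes 120 N, or if a joint passes its speed limit or range.

## Working session

There is one attempt and no reset: what is moved stays moved. The work goes in short steps, Python scripts to look and compute and a shell command to move; the robot and the scene stay as the last step left them, time stands still between calls to the robot, and variables do not carry over. Pictures are saved under pics/ and viewed, about 8 in all and at most 12, crops included, and the job is handed in when it is done.

```bash
mkdir -p pics
cat > h.py <<'E'
import numpy as np, cv2
from plant import r
from scipy.spatial.transform import Rotation as R
def K(n):
    i=r.camera_info(n); f=200/np.tan(np.radians(i["fovy"]/2))
    return np.array([[f,0,i["cx"]],[0,f,i["cy"]],[0,0,1]]),np.array(i["dist_coeffs"],float),np.array(i["camera_from_world"])
def cloud(n,d,info=None):
    k,dc,T=info or K(n)
    v,u=np.mgrid[0:400,0:640]
    p=cv2.undistortPoints(np.stack([u,v],-1).reshape(-1,1,2).astype(np.float64),k,dc).reshape(400,640,2)
    c=np.dstack([p*d[...,None],d])
    w=(c-T[:3,3])@T[:3,:3]; w[d<=0]=np.nan
    return w
def proj(n,P,info=None):
    k,dc,T=info or K(n)
    return cv2.projectPoints(np.array(P,float).reshape(-1,1,3),cv2.Rodrigues(T[:3,:3])[0],T[:3,3],k,dc)[0].reshape(-1,2)
def tool():
    s=r.get_state(); return R.from_euler('xyz',s["eef_rot"],degrees=True).as_matrix(),np.array(s["tcp_pos"]),s
def togo(Rt,pt):
    """remaining rotvec (tool axes, rad) and shift cm in current tool axes"""
    Rc,p,s=tool()
    return R.from_matrix(Rc.T@Rt).as_rotvec(), Rc.T@(np.array(pt)-p)*100
E
python3 - <<'E'
from h import *
print(r.get_state())
out=[]
for n in("scene","top"):
    im,d=r.capture(n); i=K(n); np.savez(n,im=im,d=d,k=i[0],dc=i[1],T=i[2]); w=cloud(n,d,i)
    cam=-i[2][:3,:3].T@i[2][:3,3]; print(n,"cam at",cam.round(2), i[2][2,:3].round(2))
    for q in("tall_master","short_master","block","tester","port_tip","adapter","spray","lamp","fittings","pedal","driver"):
        for x in r.masks_of(q,n)[:3]:
            m=x["pixels"]&(d>0); 
            if m.sum(): print(n,q,round(x["score"],2),np.round(x["rect"]),np.nanpercentile(w[m],[5,50,95],axis=0).round(3).tolist())
    cv2.imwrite(f"pics/{n}0.png",im)
E
```

```text
{'time_s': 0.0, 'joints': array([ 9.04770915e+01,  2.05921434e+01,  6.33840023e-01, -2.07510147e-02,
       -7.01373238e+01, -1.65102680e+01]), 'qd': array([ 0.06944668,  0.00646473, -0.01472775, -0.12890242, -0.00570408,
       -0.09064272]), 'joint_torque': array([-6.83139187e-04, -5.82720852e+01,  2.93073517e+01,  6.99724406e+00,
        7.07796498e-03, -1.50551791e-04]), 'tcp_pos': array([0.18627974, 0.64826641, 0.22561323]), 'eef_rot': array([  94.98212435,   89.90240271, -101.05811896]), 'contact_force': array([0.30059998, 0.12297419, 0.47437768]), 'moment': array([ 0.04229882, -0.0007958 , -0.04019646]), 'gripper_width': 0.08749101983720767}
scene cam at [ 1.11 -0.29  0.95] [-0.56  0.24 -0.79]
scene tall_master 0.98 [172. 257. 199. 288.] [[0.537, -0.428, 0.007], [0.558, -0.412, 0.073], [0.564, -0.399, 0.105]]
scene tall_master 0.86 [245. 215. 261. 246.] [[0.487, -0.239, 0.013], [0.504, -0.225, 0.072], [0.51, -0.209, 0.105]]
scene tall_master 0.68 [202. 233. 220. 252.] [[0.494, -0.342, 0.06], [0.512, -0.327, 0.096], [0.517, -0.312, 0.116]]
scene short_master 0.79 [195. 211. 215
[... 2617 characters left out ...]
 [0.497, -0.321, 0.11], [0.512, -0.31, 0.117]]
top lamp 0.4 [402. 223. 411. 236.] [[0.401, -0.34, 0.079], [0.419, -0.323, 0.084], [0.437, -0.306, 0.087]]
top fittings 0.86 [184. 155. 231. 196.] [[0.549, 0.361, -0.001], [0.614, 0.445, 0.006], [0.677, 0.525, 0.035]]
top fittings 0.28 [401. 203. 417. 214.] [[0.483, -0.339, 0.058], [0.497, -0.321, 0.109], [0.513, -0.309, 0.116]]
top pedal 0.91 [400. 158. 425. 183.] [[0.613, -0.397, 0.012], [0.654, -0.363, 0.031], [0.697, -0.33, 0.041]]
top pedal 0.46 [254. 235. 282. 240.] [[0.371, 0.154, 0.01], [0.383, 0.192, 0.022], [0.394, 0.235, 0.027]]
top driver 0.67 [257. 236. 281. 241.] [[0.371, 0.157, 0.014], [0.383, 0.193, 0.022], [0.394, 0.231, 0.027]]
```

Run:
```python
from h import *
z=np.load("scene.npz"); a=z["im"][120:320,100:500]
cv2.imwrite("pics/v1.png",cv2.resize(a,(800,400),interpolation=cv2.INTER_CUBIC))
zt=np.load("top.npz")
for n,z in(("scene",z),("top",zt)):
    i=(z["k"],z["dc"],z["T"]); w=cloud(n,z["d"],i)
    def sel(x0,x1,y0,y1,z0,z1):
        m=(w[...,0]>x0)&(w[...,0]<x1)&(w[...,1]>y0)&(w[...,1]<y1)&(w[...,2]>z0)&(w[...,2]<z1); return w[m]
    t=sel(.47,.53,-.36,-.29,.108,.125); print(n,"tall top",len(t),t.mean(0),(t.min(0)+t.max(0))/2)
    t=sel(.38,.46,-.36,-.29,.078,.092); print(n,"short top",len(t),t.mean(0),(t.min(0)+t.max(0))/2)
    b=sel(.36,.56,-.4,-.26,.053,.06); print("block top",cv2.minAreaRect((b[:,:2]*1000).astype(np.float32)))
    t=sel(.60,.72,-.06,.28,.115,.125); print("tester top",cv2.minAreaRect((t[:,:2]*1000).astype(np.float32)))
    p=sel(.42,.6,.07,.17,.045,.11); A=np.c_[p[:,:2],np.ones(len(p))]; c=np.linalg.lstsq(A,p[:,2],rcond=None)[0]
    for _ in range(3):
        e=abs(A@c-p[:,2])<.003; c=np.linalg.lstsq(A[e],p[e,2],rcond=None)[0]
    print("panel plane",c,np.degrees(np.arctan(np.hypot(*c[:2]))),np.degrees(np.arctan2(c[1],c[0])))
    q=sel(.45,.6,-.04,.08,.03,.16); h=q[:,2]-np.c_[q[:,:2],np.ones(len(q))]@c; q=q[h>.02]; print("port pts",len(q),q.round(3).tolist()[:25])
```

```text
scene tall top 124 [ 0.50245573 -0.32734624  0.11313173] [ 0.50217962 -0.32724913  0.11356528]
scene short top 196 [ 0.42184729 -0.32485365  0.083609  ] [ 0.42110236 -0.32481373  0.08398986]
block top ((472.0257873535156, -346.4229736328125), (101.79224395751953, 177.50570678710938), 88.09998321533203)
tester top ((646.2156372070312, 128.4540557861328), (92.03231048583984, 302.84698486328125), 0.07125464826822281)
panel plane [ 0.49379462  0.0190944  -0.1816482 ] 26.296909213736118 2.2144500168002983
port pts 35 [[0.511, 0.023, 0.12], [0.509, 0.027, 0.116], [0.51, 0.024, 0.114], [0.512, 0.026, 0.115], [0.51, 0.03, 0.111], [0.508, 0.022, 0.109], [0.511, 0.023, 0.111], [0.512, 0.026, 0.111], [0.514, 0.028, 0.113], [0.512, 0.032, 0.107], [0.511, 0.021, 0.108], [0.514, 0.022, 0.111], [0.515, 0.024, 0.111], [0.516, 0.027, 0.111], [0.515, 0.031, 0.108], [0.511, 0.021, 0.103], [0.515, 0.022, 0.108], [0.519, 0.023, 0.112], [0.519, 0.026, 0.11], [0.518, 0.029, 0.108], [0.517, 0.033, 0.105], [0.514, 0.019, 0.104], [0.516, 0.021, 0.105], [0.518, 0.024, 0.106], [0.521, 0.025, 0.108]]
top tall to
[... 366 characters left out ...]
273376464844), 0.2939807176589966)
panel plane [ 0.48146047  0.01969366 -0.17626239] 25.72770045014488 2.3423212276652676
port pts 33 [[0.583, 0.025, 0.128], [0.583, 0.022, 0.129], [0.58, 0.036, 0.124], [0.58, 0.033, 0.126], [0.58, 0.025, 0.125], [0.58, 0.022, 0.124], [0.58, 0.014, 0.126], [0.577, 0.033, 0.122], [0.577, 0.022, 0.122], [0.576, 0.014, 0.125], [0.573, 0.029, 0.123], [0.573, 0.025, 0.121], [0.573, 0.022, 0.121], [0.573, 0.018, 0.122], [0.569, 0.036, 0.121], [0.569, 0.032, 0.124], [0.569, 0.029, 0.121], [0.57, 0.022, 0.12], [0.566, 0.025, 0.118], [0.566, 0.018, 0.119], [0.516, 0.028, 0.111], [0.516, 0.024, 0.11], [0.516, 0.021, 0.109], [0.512, 0.031, 0.11], [0.513, 0.028, 0.108]]
```

View pics/v1.png

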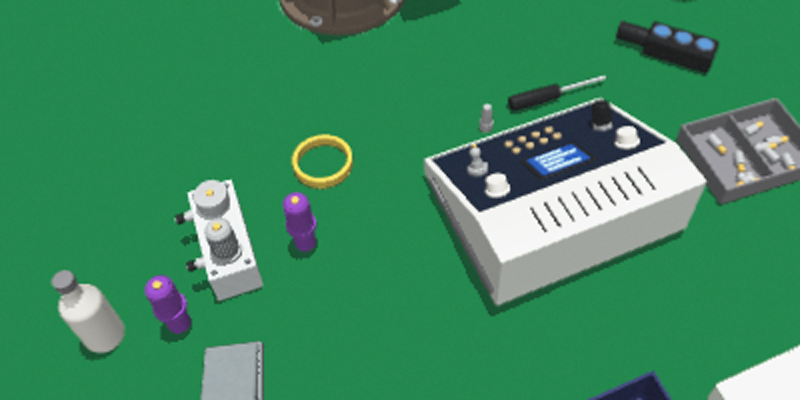

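```bash
cat >> h.py <<'E'
from scipy.linalg import logm,expm
def plan(Rt,pt,maxcm=4.5,maxr=.14,n=None,pr=True):
    """screw-motion row (to be repeated N times) towards the target pose"""
    Rc,p,s=tool(); T=np.eye(4); T[:3,:3]=Rc.T@Rt; T[:3,3]=Rc.T@(np.array(pt)-p)
    L=np.real(logm(T)); N=n or 1
    while True:
        E=expm(L/N); rv=R.from_matrix(E[:3,:3]).as_rotvec(); sh=E[:3,3]*100
        if n or (np.linalg.norm(rv)<maxr and np.linalg.norm(sh)<maxcm): break
        N+=1
    G=np.eye(4);G[:3,:3]=Rc;G[:3,3]=p; path=[(G@expm(L*k/N))[:3,3] for k in range(N+1)]
    if pr: print("N",N,"row",rv.round(4).tolist(),sh.round(3).tolist(),"| radius min %.2f max %.2f zmin %.3f"%(min(np.hypot(q[0],q[1]) for q in path),max(np.hypot(q[0],q[1]) for q in path),min(q[2] for q in path)))
def rot(x,y):
    x=np.array(x,float);x/=np.linalg.norm(x);y=np.array(y,float);y-=x*(x@y);y/=np.linalg.norm(y)
    return np.c_[x,y,np.cross(x,y)]
E
python3 - <<'E'
from h import *
Rc,p,s=tool(); print(Rc.round(3),p)
i=K("wrist");T=i[2]; print("cam in tool:",(Rc.T@(-T[:3,:3].T@T[:3,3]-p)).round(4),"optical axis in tool",(T[2,:3]@Rc).round(3),"img x",(T[0,:3]@Rc).round(3), i[0][0,0],i[1])
t=np.radians(25)
for sg in(1,-1):
  print(sg)
  plan(rot([np.sin(t),0,-np.cos(t)],[0,sg,0]),[.44,.026,.27])
  plan(rot([0,0,-1],[0,sg,0]),[.46,.026,.3])
E
```

```text
[[ 0.    -0.276 -0.961]
 [ 0.    -0.961  0.276]
 [-1.    -0.     0.   ]] [0.18642192 0.64874412 0.22656836]
cam in tool: [-0.1591  0.0003 -0.082 ] optical axis in tool [ 0.954 -0.     0.3  ] img x [ 0.001  1.    -0.   ] 290.4931296446929 [0.00924513 0.         0.         0.         0.        ]
1
N 22 row [0.1272, -0.004, -0.0282] [-0.776, -1.981, -3.884] | radius min 0.44 max 0.76 zmin 0.227
N 22 row [0.1301, 0.0, -0.0] [-0.334, -2.096, -3.942] | radius min 0.46 max 0.77 zmin 0.227
-1
N 16 row [-0.0172, 0.0271, -0.0038] [0.136, 3.62, -2.186] | radius min 0.40 max 0.67 zmin 0.224
N 16 row [-0.0175, 0.0, 0.0] [-0.459, 3.608, -2.275] | radius min 0.41 max 0.67 zmin 0.227
```

```bash
python3 -m creep '[[-0.0175,0,0,-0.1,3.6,-2.3,60],[-0.0175,0,0,-0.1,3.6,-2.3,60],[-0.0175,0,0,-0.1,3.6,-2.3,60],[-0.0175,0,0,-0.1,3.6,-2.3,60],[-0.0175,0,0,-0.1,3.6,-2.3,60],[-0.0175,0,0,-0.1,3.6,-2.3,60],[-0.0175,0,0,-0.1,3.6,-2.3,60],[-0.0175,0,0,-0.1,3.6,-2.3,60]]' 20
python3 - <<'E'
from h import *
plan(rot([0,0,-1],[0,-1,0]),[.51,.026,.25])
E
```

```text
time_s: 2.0
tcp_pos: [0.3038, 0.3263, 0.2349]
eef_rot: [-102.4, 89.9, 69.7]
contact_force: [1.9, 0.4, -0.1]
gripper_width: 0.0524
N 9 row [-0.0154, -0.0, 0.0001] [-0.169, 3.153, -2.543] | radius min 0.43 max 0.51 zmin 0.235
```

```bash
python3 -m creep '[[-0.0174,0,0,-0.2,3.5,-2.8,60],[-0.0174,0,0,-0.2,3.5,-2.8,60],[-0.0174,0,0,-0.2,3.5,-2.8,60],[-0.0174,0,0,-0.2,3.5,-2.8,60],[-0.0174,0,0,-0.2,3.5,-2.8,60],[-0.0174,0,0,-0.2,3.5,-2.8,60],[-0.0174,0,0,-0.2,3.5,-2.8,60],[-0.0174,0,0,-0.2,3.5,-2.8,60]]'
python3 -m creep '[[0,0,0,0,0,0,60],[0,0,0,0,0,0,60]]'
python3 - <<'E'
from h import *
i=K("wrist");im,d=r.capture("wrist"); np.savez("w1",im=im,d=d,k=i[0],dc=i[1],T=i[2]);w=cloud("wrist",d,i)
cv2.imwrite("pics/v2.png",im)
for q in("port_tip","port_nut"):
  for x in r.look_for(q,"wrist")[:2]: print(q,x)
m=(w[...,0]>.42)&(w[...,0]<.6)&(w[...,2]>.035)&(w[...,2]<.125)&(w[...,1]>-.015)&(w[...,1]<.27)
p=w[m]; A=np.c_[p[:,:2],np.ones(len(p))]; c=np.array([np.tan(np.radians(25)),0,-.17])
for th in(.015,.008,.004,.003,.003):
    e=abs(A@c-p[:,2])<th; c=np.linalg.lstsq(A[e],p[e,2],rcond=None)[0]
    print("panel",c,np.degrees(np.arctan(np.hypot(*c[:2]))),np.degrees(np.arctan2(c[1],c[0])),e.sum())
n=np.array([-c[0],-c[1],1]);n/=np.linalg.norm(n)
h=(w-[0,0,c[2]])@n
for lo,hi in((.005,.011),(.015,.022),(.022,.03),(.03,.036),(.036,.046)):
    q=w[m&(h>lo)&(h<hi)&(w[...,0]<.55)&(w[...,1]<.07)]
    if len(q): print(lo,hi,len(q),q.mean(0).round(4),q.min(0).round(4),q.max(0).round(4))
print(r.get_state()["tcp_pos"])
E
```

```text
time_s: 2.8
tcp_pos: [0.5055, 0.0296, 0.2511]
eef_rot: [-156.0, 89.9, 24.0]
contact_force: [1.0, 1.1, 0.6]
gripper_width: 0.0526
time_s: 3.0
tcp_pos: [0.5048, 0.0302, 0.2502]
eef_rot: [13.1, 90.0, -167.1]
contact_force: [-0.2, 0.2, -0.7]
gripper_width: 0.0526
port_tip {'rect': [313.3, 154.4, 340.1, 190.0], 'score': 0.6}
port_nut {'rect': [308.9, 155.7, 332.8, 191.7], 'score': 0.74}
port_nut {'rect': [594.5, 161.3, 637.0, 202.5], 'score': 0.26}
panel [ 0.47960026  0.00430872 -0.17286907] 25.623289678640333 0.514729872692271 28604
panel [ 0.47924713  0.0043169  -0.17271002] 25.606842790933975 0.5160878775657043 28510
panel [ 0.47859908  0.00476184 -0.17254692] 25.576838149865395 0.5700483072114663 27836
panel [ 0.47724412  0.00496607 -0.1719979 ] 25.51374112496801 0.5961825183234366 26451
panel [ 0.47652246  0.00494103 -0.17165833] 25.480044680454284 0.5940749896563581 26109
0.005 0.011 227 [0.5263 0.0245 0.0862] [0.5115 0.0094 0.0783] [0.5356 0.0389 0.0919]
0.015 0.022 45 [0.5216 0.0242 0.0965] [0.518  0.0176 0.092 ] [0.5255 0.0309 0.1003]
0.022 0.03 34 [0.5188 0.024  0.1063] [0.5146 0.0169 0.1028] [0.5211 0.0309 0.1087]
0.03 0.036 98 [0.5144 0.0242 0.1104] [0.5076 0.017  0.1071] [0.5197 0.0309 0.1137]
0.036 0.046 34 [0.5108 0.0241 0.1149] [0.5074 0.0204 0.1118] [0.5142 0.0277 0.118 ]
[0.50412485 0.03206266 0.25064388]
```

View pics/v2.png

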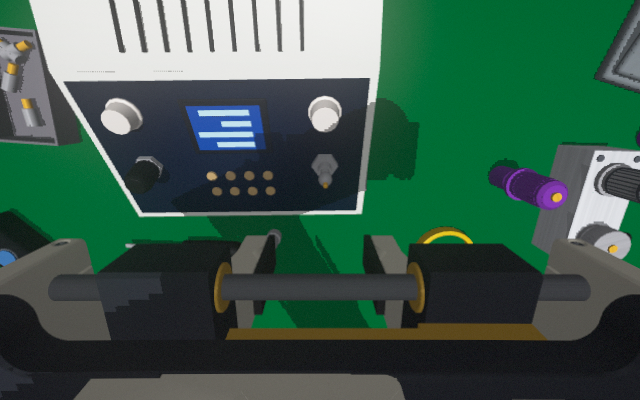

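Run:
```python
from h import *
from scipy.optimize import least_squares
z=np.load("w1.npz");i=(z["k"],z["dc"],z["T"]);w=cloud("wrist",z["d"],i)
c=np.array([.4765,.00494,-.17166]);n=np.array([-c[0],-c[1],1]);n/=np.linalg.norm(n);h=(w-[0,0,c[2]])@n
m=(abs(w[...,0]-.515)<.03)&(abs(w[...,1]-.024)<.03)
q=w[m&(h>.027)&(h<.0385)]
f=least_squares(lambda v:np.linalg.norm(q-v,axis=1)-.0075,q.mean(0)-[0,0,.005],loss="soft_l1",f_scale=.001)
print("ball",f.x,"h",(f.x-[0,0,c[2]])@n,len(q),np.abs(f.fun).mean())
q=w[m&(h>.0065)&(h<.0095)];ct=cv2.minEnclosingCircle((q[:,:2]*1000).astype(np.float32));print("nut",ct,np.median(q,0))
plan(rot([0,0,-1],[-.035,-1,0]),[.5,-.325,.24])
```

```text
ball [0.51303172 0.0240494  0.10539115] h 0.029314534566383117 140 0.0004710967325190622
nut ((522.5189208984375, 22.9945125579834), 12.384271621704102) [0.52736848 0.02370087 0.08808274]
N 8 row [0.0044, -0.0, 0.0] [0.132, 4.464, -0.016] | radius min 0.50 max 0.60 zmin 0.240
```

```bash
python3 -m creep '[[0.0044,0,0,0.13,4.46,0,60],[0.0044,0,0,0.13,4.46,0,60],[0.0044,0,0,0.13,4.46,0,60],[0.0044,0,0,0.13,4.46,0,60],[0.0044,0,0,0.13,4.46,0,60],[0.0044,0,0,0.13,4.46,0,60],[0.0044,0,0,0.13,4.46,0,60],[0.0044,0,0,0.13,4.46,0,60]]'
python3 -m creep '[[0,0,0,0,0,0,60],[0,0,0,0,0,0,60],[0,0,0,0,0,0,60]]'
python3 - <<'E'
from h import *
i=K("wrist");im,d=r.capture("wrist"); np.savez("w2",im=im,d=d,k=i[0],dc=i[1],T=i[2]);w=cloud("wrist",d,i)
cv2.imwrite("pics/v3.png",im)
def sel(x0,x1,y0,y1,z0,z1):
    m=(w[...,0]>x0)&(w[...,0]<x1)&(w[...,1]>y0)&(w[...,1]<y1)&(w[...,2]>z0)&(w[...,2]<z1); return w[m]
for nm,b in(("plug",(.47,.53,-.36,-.29,.1145,.125)),("tall top",(.47,.53,-.36,-.29,.110,.125)),("collar",(.46,.54,-.36,-.29,.0595,.065)),("short",(.38,.46,-.36,-.29,.078,.092)),("block",(.37,.57,-.37,-.28,.053,.059))):
    q=sel(*b)
    if len(q)>3: print(nm,len(q),q.mean(0).round(4),((q.min(0)+q.max(0))/2).round(4),q.min(0).round(4),q.max(0).round(4),cv2.minAreaRect((q[:,:2]*1000).astype(np.float32)))
plan(rot([0,0,-1],[-.035,-1,0]),[.5,-.325,.065])
E
```

```text
time_s: 3.95
tcp_pos: [0.4992, -0.3256, 0.2407]
eef_rot: [169.2, 89.9, -12.7]
contact_force: [1.0, 0.5, 0.1]
gripper_width: 0.0524
time_s: 4.25
tcp_pos: [0.4992, -0.324, 0.2404]
eef_rot: [-163.7, 90.0, 14.3]
contact_force: [-0.4, -0.1, -0.2]
gripper_width: 0.0525
plug 442 [ 0.5008 -0.3301  0.1157] [ 0.5007 -0.33    0.117 ] [ 0.4868 -0.3437  0.1145] [ 0.5146 -0.3163  0.1195] ((500.96142578125, -330.0545349121094), (27.958696365356445, 26.912450790405273), 6.027523994445801)
tall top 805 [ 0.5014 -0.33    0.1144] [ 0.5    -0.3299  0.1148] [ 0.4833 -0.3461  0.1101] [ 0.5168 -0.3138  0.1195] ((500.03057861328125, -330.0126037597656), (32.064483642578125, 33.45771026611328), 87.58549499511719)
collar 198 [ 0.5127 -0.3295  0.0626] [ 0.512  -0.3305  0.0622] [ 0.4943 -0.3544  0.0595] [ 0.5297 -0.3065  0.0649] ((513.4366455078125, -331.24261474609375), (35.60089874267578, 47.498104095458984), 3.5450448989868164)
short 1074 [ 0.4223 -0.3275  0.0848] [ 0.4207 -0.3272  0.0834] [ 0.3979 -0.3496  0.0781] [ 0.4436 -0.3047  0.0888] ((421.014892578125, -327.1075439453125), (44.866355895996094, 44.7193489074707), 54.07402038574219)
block 3347 [ 0.4727 -0.3301  0.0569] [ 0.46   -0.3324  0.056 ] [ 0.384  -0.3693  0.053 ] [ 0.536  -0.2954  0.059 ] ((459.9060974121094, -333.5862731933594), (72.1303939819336, 150.50494384765625), 88.26113891601562)
N 4 row [0.0003, -0.0001, 0.0] [4.388, 0.029, -0.017] | radius min 0.60 max 0.60 zmin 0.065
```

View pics/v3.png

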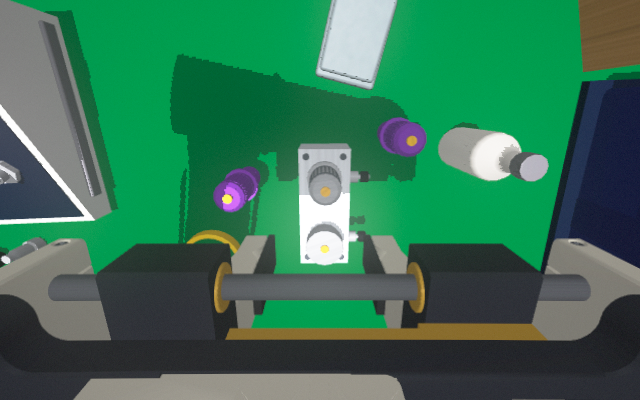

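```bash
python3 -m creep '[[0,0,0,4,0.35,-0.1,60],[0,0,0,4,0,0,60],[0,0,0,4,0,0,60],[0,0,0,3,0,0,60],[0,0,0,1.5,0,0,60],[0,0,0,1.0,0,0,60],[0,0,0,0,0,0,60],[0,0,0,0,0,0,60]]'
python3 - <<'E'
from h import *
Rc,p,s=tool();print(p,s["contact_force"],Rc.round(3).tolist())
plan(rot([0,0,-1],[-.035,-1,0]),[.5003,-.3275,.0635],n=1)
E
```

```text
time_s: 5.1
tcp_pos: [0.5006, -0.3285, 0.0662]
eef_rot: [155.9, 89.9, -26.1]
contact_force: [0.4, -0.7, 0.7]
gripper_width: 0.0524
[ 0.50064971 -0.32851796  0.06619364] [ 0.3857943  -0.66128873  0.73972675] [[0.001, -0.034, -0.999], [-0.001, -0.999, 0.034], [-1.0, 0.001, -0.001]]
N 1 row [0.0005, -0.0013, -0.0006] [0.269, -0.101, 0.039] | radius min 0.60 max 0.60 zmin 0.064
```

```bash
python3 -m creep '[[0,0,0,0.25,-0.05,0,60],[0,0,0,0,0,0,42],[0,0,0,0,0,0,42],[0,0,0,0,0,0,42],[0,0,0,0,0,0,37],[0,0,0,0,0,0,37],[0,0,0,0,0,0,37]]' 10
python3 -c "
from h import *
i=K('wrist');im,d=r.capture('wrist');cv2.imwrite('pics/v4.png',im)
for _ in range(4):
  Rc,p,s=tool();print(p.round(4),s['contact_force'].round(2),s['gripper_width'])"
```

```text
time_s: 5.8
tcp_pos: [0.5, -0.3292, 0.0631]
eef_rot: [124.6, 89.9, -57.5]
contact_force: [-0.0, -5.2, 2.5]
gripper_width: 0.0339
[ 0.5    -0.3292  0.0631] [-1.15 -4.53  1.74] 0.03387782062018562
[ 0.5    -0.3292  0.0631] [-1.15 -4.53  1.74] 0.03387782062018562
[ 0.5    -0.3292  0.0631] [-1.15 -4.53  1.74] 0.03387782062018562
[ 0.5    -0.3292  0.0631] [-1.15 -4.53  1.74] 0.03387782062018562
```

```bash
python3 -m creep '[[0,0,0,0,0.1,0,36],[0,0,0,0,0,0,30],[0,0,0,0,0,0,30],[0,0,0,0,0,0,30]]' 50
python3 -m creep '[[0,0,0,-0.15,0,0,30],[0,0,0,-0.15,0,0,30],[0,0,0,-0.15,0,0,30],[0,0,0,-0.15,0,0,30],[0,0,0,-0.2,0,0,30],[0,0,0,-0.2,0,0,30]]'
```

```text
time_s: 6.25
tcp_pos: [0.5, -0.3293, 0.0631]
eef_rot: [171.4, 90.0, -10.7]
contact_force: [0.2, -0.9, 5.9]
gripper_width: 0.0335
time_s: 6.85
tcp_pos: [0.4994, -0.329, 0.0707]
eef_rot: [-39.8, 89.9, 138.1]
contact_force: [4.0, -4.5, -15.9]
gripper_width: 0.0337
```

View pics/v4.png

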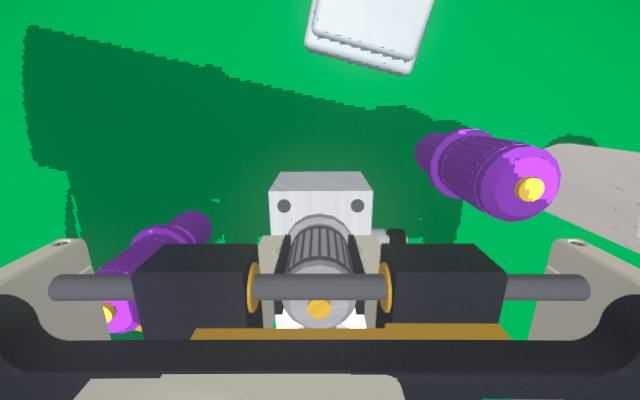

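```bash
python3 -m creep '[[0,0,0,-0.4,0,0,30],[0,0,0,-0.6,0,0,30],[0,0,0,-1,0,0,30],[0,0,0,-1,0,0,30],[0,0,0,-1.5,0,0,30],[0,0,0,-1.5,0,0,30],[0,0,0,-3,0,0,30],[0,0,0,-4,0,0,30]]'
python3 -m creep '[[0,0,0,-2,0,0,30],[0,0,0,0,0,0,30],[0,0,0,0,0,0,30]]'
python3 - <<'E'
from h import *
i=K('wrist');im,d=r.capture('wrist');cv2.imwrite('pics/v5.png',im)
Rc,p,s=tool();print(p,s["contact_force"],s["gripper_width"])
w=cloud("wrist",d,i); q=((w-p)@Rc) # tool coords
m=(q[...,0]>-.065)&(q[...,0]<.03)&(abs(q[...,1])<.03)&(abs(q[...,2])<.03)
for a in np.arange(-.065,.03,.01):
    k=m&(q[...,0]>=a)&(q[...,0]<a+.01)
    if k.sum()>5: print(a.round(3),k.sum(),q[k].mean(0).round(4),q[k].min(0).round(4),q[k].max(0).round(4))
t=np.radians(25);yw=np.radians(.4)
n=np.array([-np.sin(t)*np.cos(yw),-np.sin(t)*np.sin(yw),np.cos(t)])
N=np.array([.5227,.0239,.085])
Rt=rot(-n,[np.sin(yw),-np.cos(yw),0])
print("n",n,"target home TCP",N+.053*n)
plan(Rt,N+.053*n+.10*n)
E
```

```text
time_s: 7.65
tcp_pos: [0.4977, -0.3281, 0.2011]
eef_rot: [-26.5, 89.6, 151.5]
contact_force: [1.4, -0.1, -3.6]
gripper_width: 0.0335
time_s: 7.95
tcp_pos: [0.499, -0.3286, 0.2216]
eef_rot: [-54.7, 89.9, 123.2]
contact_force: [0.2, -0.4, -3.7]
gripper_width: 0.0334
[ 0.49860593 -0.32850147  0.22080444] [ 0.46388086  0.99965991 -4.83081932] 0.03313793276698327
-0.065 603 [-0.0578  0.     -0.001 ] [-0.065  -0.0205 -0.0111] [-0.055   0.0209  0.0093]
-0.055 2206 [-0.0508  0.0001 -0.0003] [-0.055  -0.0253 -0.0186] [-0.045   0.0259  0.0146]
-0.045 1211 [-0.0401  0.0002 -0.0134] [-0.045  -0.0284 -0.0186] [-0.035   0.0288  0.0083]
-0.035 1052 [-0.0302  0.0002 -0.013 ] [-0.035  -0.0299 -0.0185] [-0.025  0.03  -0.005]
-0.025 1010 [-0.0202 -0.0001 -0.0125] [-0.025  -0.0299 -0.0186] [-0.015   0.0299 -0.0045]
-0.015 766 [-0.0103  0.0001 -0.0131] [-0.015  -0.03   -0.0183] [-0.005   0.03   -0.0048]
-0.005 791 [-0.0004  0.0002 -0.0157] [-0.005  -0.0201 -0.0218] [ 0.005   0.0205 -0.004 ]
0.005 13 [ 0.0055 -0.0033 -0.0182] [ 0.0051 -0.0187 -0.0213] [ 0.006   0.009  -0.0095]
0.015 35 [ 0.0233  0.0002 -0.0149] [ 0.0207 -0.007  -0.0158] [ 0.0249  0.0072 -0.0135]
0.025 72 [ 0.0276  0.0003 -0.0139] [ 0.0251 -0.0114 -0.0156] [ 0.03    0.0115 -0.0097]
n [-0.42260796 -0.00295041  0.90630779] target home TCP [0.50030178 0.02374363 0.13303431]
N 8 row [-0.0054, 0.0549, -0.0009] [-0.135, -4.39, 0.572] | radius min 0.46 max 0.60 zmin 0.221
```

View pics/v5.png

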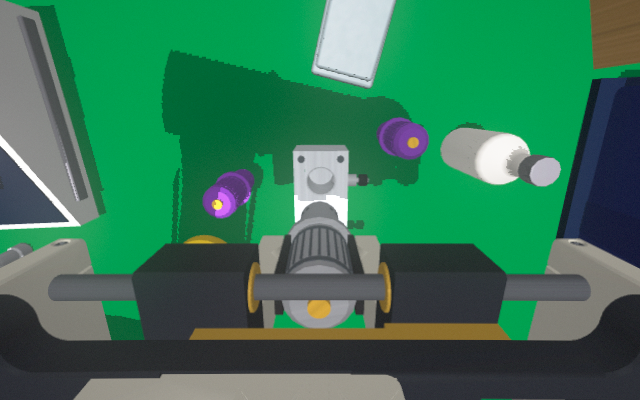

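```bash
python3 -m creep '[[-0.0054,0.055,-0.0009,-0.135,-4.39,0.57,30],[-0.0054,0.055,-0.0009,-0.135,-4.39,0.57,30],[-0.0054,0.055,-0.0009,-0.135,-4.39,0.57,30],[-0.0054,0.055,-0.0009,-0.135,-4.39,0.57,30],[-0.0054,0.055,-0.0009,-0.135,-4.39,0.57,30],[-0.0054,0.055,-0.0009,-0.135,-4.39,0.57,30],[-0.0054,0.055,-0.0009,-0.135,-4.39,0.57,30],[-0.0054,0.055,-0.0009,-0.135,-4.39,0.57,30]]'
python3 -m creep '[[0,0,0,0,0,0,30],[0,0,0,0,0,0,30],[0,0,0,0,0,0,30]]'
cat > look.py <<'E'
from h import *
import sys
def target(back):
    t=np.radians(25);yw=np.radians(.4)
    n=np.array([-np.sin(t)*np.cos(yw),-np.sin(t)*np.sin(yw),np.cos(t)])
    Rt=rot(-n,[np.sin(yw),-np.cos(yw),0])
    return Rt,np.array([.5227,.0239,.085])+(.0525+back)*n+.001*Rt[:,2],n
def report():
    Rc,p,s=tool(); Rt,h,n=target(0); d=(p-h)
    print("mouth above nut %.1f mm"%(d@n*1000),"lateral tool y,z mm",(Rt.T@d)[1:]*1000,"F in tool",(Rc.T@s["contact_force"]).round(1),"rot err",R.from_matrix(Rc.T@Rt).as_rotvec().round(4),"w",s["gripper_width"])
E
python3 - <<'E'
from look import *
from scipy.optimize import least_squares
report()
i=K('wrist');im,d=r.capture('wrist');np.savez("w6",im=im,d=d,k=i[0],dc=i[1],T=i[2]);Rc,p,s=tool()
cv2.imwrite('pics/v6.png',im)
w=cloud("wrist",d,i); Rt,h,n=target(0);N=h-.0525*n
q=(w-N)@Rt  # nut-frame: -x is out
H=-q[...,0]; m=np.hypot(q[...,1],q[...,2])<.022
for lo,hi in((-.011,-.006),(-.003,.003),(.003,.014),(.016,.024),(.024,.030),(.032,.038)):
    k=m&(H>lo)&(H<hi)
    if k.sum()>3: print(lo,k.sum(),"H",np.median(H[k]).round(4),q[k].mean(0).round(4),q[k].min(0).round(4),q[k].max(0).round(4))
g=q[m&(H>.017)&(H<.0305)]
if len(g)>20:
    f=least_squares(lambda v:np.linalg.norm(g-v,axis=1)-.0075,[-.0235,0,0],loss="soft_l1",f_scale=.0007);print("ball (exp -.0235,0,0)",f.x.round(4),len(g))
plan(target(.05)[0],target(.05)[1])
E
```

```text
time_s: 8.8
tcp_pos: [0.4596, 0.0098, 0.2234]
eef_rot: [179.3, 65.8, -0.4]
contact_force: [1.5, -0.8, -3.4]
gripper_width: 0.0335
time_s: 9.1
tcp_pos: [0.4612, 0.0081, 0.2242]
eef_rot: [179.1, 65.9, -0.6]
contact_force: [0.8, -0.4, -3.7]
gripper_width: 0.0336
mouth above nut 99.8 mm lateral tool y,z mm [15.35005551 -3.9688596 ] F in tool [3.7 0.4 0.8] rot err [-0.0003  0.0154 -0.0071] w 0.03357781966988857
-0.011 595 H -0.0071 [ 0.0071  0.0005 -0.0007] [ 0.006  -0.0217 -0.0218] [0.0093 0.0214 0.0217]
-0.003 265 H -0.0009 [ 0.0008  0.0002 -0.0049] [-0.0028 -0.0144 -0.0144] [0.0029 0.0135 0.0109]
0.003 53 H 0.0077 [-0.0075  0.0005 -0.0057] [-0.0098 -0.007  -0.0086] [-0.0033  0.007  -0.0007]
0.016 20 H 0.0225 [-0.0222  0.0006 -0.0066] [-0.024  -0.007  -0.0085] [-0.0199  0.0064 -0.0032]
0.024 119 H 0.0275 [-0.0272  0.0001 -0.0023] [-0.03   -0.007  -0.0082] [-0.024   0.0064  0.0061]
0.032 21 H 0.0345 [-0.0346 -0.0003 -0.0014] [-0.0365 -0.0024 -0.0036] [-0.0334  0.0017  0.0006]
ball (exp -.0235,0,0) [-0.0224 -0.0002 -0.0008] 142
N 2 row [-0.0008, 0.0075, -0.0037] [2.49, -0.797, 0.191] | radius min 0.46 max 0.48 zmin 0.177
```

View pics/v6.png

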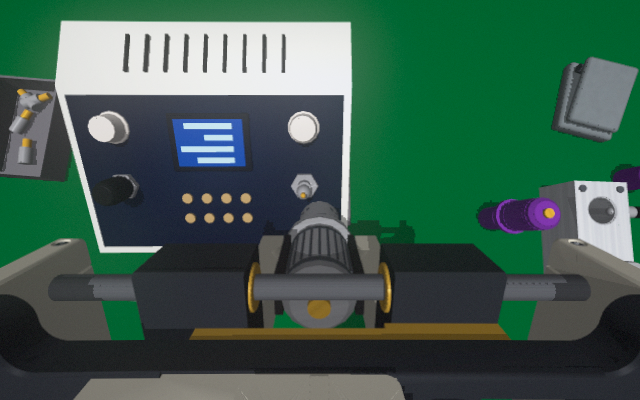

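```bash
sed -i 's/+(.0525+back)\*n+.001\*Rt\[:,2\]/+(.0515+back)*n+.0002*Rt[:,2]/' look.py
python3 - <<'E'
from look import *
report(); plan(*target(.045)[:2],n=4)
E
```

```text
mouth above nut 100.9 mm lateral tool y,z mm [15.66549767 -3.55429774] F in tool [3.5 0.9 1.3] rot err [-0.0016  0.015  -0.0075] w 0.03372978154541525
N 4 row [-0.0004, 0.0038, -0.0019] [1.395, -0.398, 0.076] | radius min 0.46 max 0.48 zmin 0.172
```

```bash
python3 -m creep '[[0,0.0038,-0.0019,0.5,-0.8,0.1,30],[0,0.0038,-0.0019,1.0,-0.8,0.1,30],[0,0.0038,-0.0019,2,0,0.1,30],[0,0.0038,-0.0019,2,0,0.1,30],[0,0,0,0,0,0,30],[0,0,0,0,0,0,30],[0,0,0,0,0,0,30]]'
python3 - <<'E'
from look import *
i=K('wrist');im,d=r.capture('wrist');cv2.imwrite('pics/v7.png',im)
report(); plan(*target(.022)[:2],n=4)
Rc,p,s=tool();w=cloud("wrist",d,i); q=(w-p)@Rc
for a,b,rad in((.008,.014,.015),(.03,.046,.015),(.056,.068,None),(.07,.083,.0075)):
    k=(q[...,0]>a)&(q[...,0]<b)&(abs(q[...,1])<.02)&(abs(q[...,2])<.026)
    if k.sum()>3: print(a,k.sum(),q[k].mean(0).round(4),np.percentile(q[k],2,axis=0).round(4),np.percentile(q[k],98,axis=0).round(4))
E
```

```text
time_s: 9.85
tcp_pos: [0.4817, 0.0234, 0.1754]
eef_rot: [-179.8, 65.1, 0.5]
contact_force: [-0.7, 0.2, -4.0]
gripper_width: 0.0333
mouth above nut 47.9 mm lateral tool y,z mm [-0.19159896 -1.39753038] F in tool [ 2.9 -0.6  1.7] rot err [-0.0016  0.001   0.0017] w 0.03325005423856035
N 4 row [-0.0004, 0.0003, 0.0004] [0.647, 0.006, 0.035] | radius min 0.48 max 0.49 zmin 0.152
0.03 255 [ 0.0378  0.0005 -0.0127] [ 0.0307 -0.0122 -0.0153] [ 0.0458  0.0135 -0.0065]
0.07 4 [ 0.0788 -0.0013 -0.0058] [ 0.0781 -0.0034 -0.0062] [ 0.0796  0.0008 -0.0055]
```

View pics/v7.png

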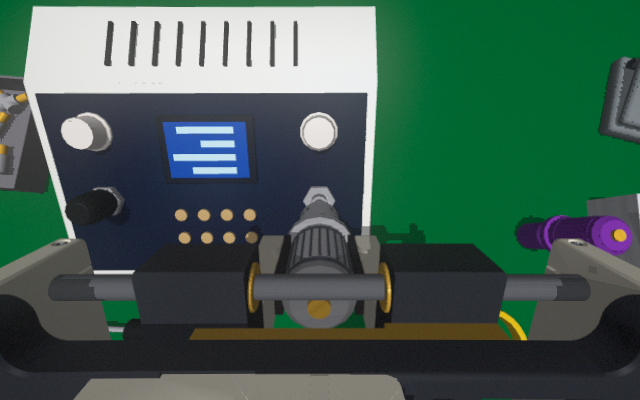

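```bash
python3 -m creep '[[0,0,0,0.6,0,0.12,30],[0,0,0,0.6,0,0,30],[0,0,0,0.5,0,0,30],[0,0,0,0.4,0,0,30],[0,0,0,0.3,0,0,30],[0,0,0,0.2,0,0,30],[0,0,0,0,0,0,30],[0,0,0,0,0,0,30]]'
python3 -c "
from look import *
report()"
```

```text
time_s: 10.7
tcp_pos: [0.4951, 0.0228, 0.1572]
eef_rot: [-179.4, 65.9, 1.0]
contact_force: [-4.0, -1.3, -4.5]
gripper_width: 0.0332
mouth above nut 25.6 mm lateral tool y,z mm [ 0.88892244 -5.7100244 ] F in tool [2.5 1.2 5.5] rot err [-0.001   0.0152  0.0042] w 0.033173195315950456
```

```bash
python3 -m creep '[[0,0,0,0,0,0,30]]'; python3 -c "
from look import *
report()
i=K('wrist');im,d=r.capture('wrist');np.savez('w8',im=im,d=d,k=i[0],dc=i[1],T=i[2])
report();_,p,s=tool();print(s['joints'].round(1),s['qd'].round(2),s['moment'].round(2))
w=cloud('wrist',d,i);Rc=tool()[0]
Rt,h,n=target(0);N=h-.0515*n
q=(w-N)@Rt;H=-q[...,0];m=np.hypot(q[...,1],q[...,2])<.02
k=m&(H>-.0025)&(H<.0025);print('nut',k.sum(),q[k].mean(0),q[k].min(0),q[k].max(0))
q=(w-p)@Rc;k=(q[...,0]>.025)&(q[...,0]<.05)&(abs(q[...,1])<.02)&(abs(q[...,2])<.026);print('barrel',k.sum(),np.percentile(q[k],[2,50,98],axis=0).round(4).tolist())
cv2.imwrite('pics/v8.png',cv2.resize(im[140:350,180:460],(800,600)))
"
```

```text
time_s: 10.8
tcp_pos: [0.4952, 0.023, 0.1574]
eef_rot: [-179.4, 65.8, 1.0]
contact_force: [-4.0, -2.0, -4.0]
gripper_width: 0.0333
mouth above nut 25.8 mm lateral tool y,z mm [ 0.73905667 -5.87327694] F in tool [2.  2.  5.3] rot err [-0.0008  0.0147  0.0046] w 0.03332679821477609
mouth above nut 25.8 mm lateral tool y,z mm [ 0.66499762 -5.89906728] F in tool [0.7 1.5 5.3] rot err [-0.0007  0.0146  0.0048] w 0.03337701762271056
[ 30.9  -6.9 -58.3  34.8 -20.9  28.7] [ 0.06 -0.13 -0.04  0.08  0.28 -0.03] [-0.6   3.68 -0.28]
nut 106 [ 0.00092498 -0.00075374 -0.01073519] [-0.00055117 -0.01394857 -0.01343528] [ 0.00239837  0.01199053 -0.00247682]
barrel 369 [[0.0258, -0.0125, -0.0151], [0.0368, 0.0004, -0.0138], [0.0488, 0.0132, -0.0066]]
```

View pics/v8.png

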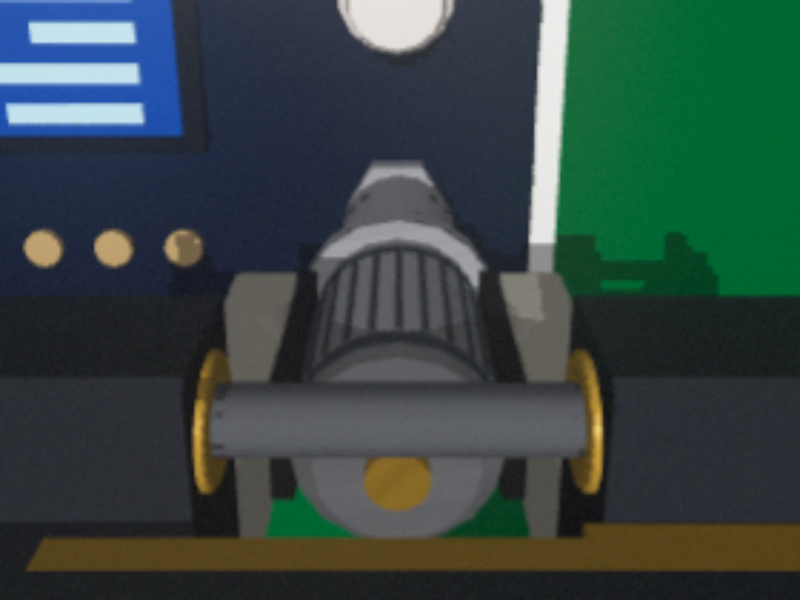

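```bash
cat > log.py <<'E'
from look import *
import json
def log():
    s=r.get_state()
    with open("log.jsonl","a") as f: f.write(json.dumps([list(s["joints"]),list(s["tcp_pos"]),list(s["eef_rot"])])+"\n")
log(); report(); s=r.get_state(); print(s["joints"].round(2), s["tcp_pos"].round(4))
E
python3 log.py
python3 -m creep '[[0,0,0,-0.5,0,0,30],[0,0,0,-1,0,0,30],[0,0,0,-1,0,0,30],[0,0,0,-2,0,0,30],[0,0,0,-3,0,0,30],[0,0,0,-3,0,0,30],[0,0,0,0,0,0,30],[0,0,0,0,0,0,30]]'
python3 log.py
python3 -m creep '[[0,-0.1,0,0,0,-3,30],[0,-0.1,0,0,0,-3,30],[0.1,-0.1,0,0,0,-3,30],[0.1,-0.1,0,0,0,0,30],[0.1,0,0,0,0,0,30],[0.1,0,0,0,0,0,30],[0,0,0,0,0,0,30],[0,0,0,0,0,0,30]]'
python3 log.py
```

```text
mouth above nut 25.8 mm lateral tool y,z mm [ 0.66499762 -5.89906728] F in tool [0.7 1.5 5.3] rot err [-0.0007  0.0146  0.0048] w 0.03337701762271056
[ 30.88  -6.92 -58.28  34.83 -20.87  28.72] [0.4952 0.023  0.1575]
time_s: 11.65
tcp_pos: [0.4532, 0.0239, 0.2552]
eef_rot: [-178.8, 65.6, 1.7]
contact_force: [0.9, 0.6, -5.0]
gripper_width: 0.0336
mouth above nut 132.1 mm lateral tool y,z mm [-0.45046829 -9.12986603] F in tool [ 4.9 -0.5  1.3] rot err [-0.0007  0.0104  0.0094] w 0.0336144104173154
[ 40.32 -19.39 -49.12  22.25 -42.95  36.08] [0.4532 0.0239 0.2552]
time_s: 12.45
tcp_pos: [0.5376, 0.0231, 0.2811]
eef_rot: [-112.0, 88.0, 45.8]
contact_force: [0.3, 0.3, -3.7]
gripper_width: 0.0337
mouth above nut 120.0 mm lateral tool y,z mm [  0.88699673 -96.5489221 ] F in tool [ 3.8 -0.3 -0.2] rot err [-0.394   0.4114 -0.0572] w 0.0337240883363582
[ 22.76   4.8  -12.35  -0.82 -71.02  45.31] [0.5376 0.0231 0.2811]
```

```bash
cat > kin.py <<'E'
from look import *
import json
from scipy.optimize import least_squares
Ry=lambda a:R.from_euler('y',a,degrees=True).as_matrix()
Rx=lambda a:R.from_euler('x',a,degrees=True).as_matrix()
Rz=lambda a:R.from_euler('z',a,degrees=True).as_matrix()
def fk(q,g,s4,s6):
    a1,d1,L2,a3,L3,d5,L6,rx=g[:8]
    M=Rz(q[0]);p=M@[a1,0,d1];M=M@Ry(q[1]);p=p+M@[0,0,L2];M=M@Ry(-q[2]);p=p+M@[0,0,a3]
    M=M@Rx(s4*q[3]);p=p+M@[L3,0,0];M=M@Ry(-q[4]);p=p+M@[L6,d5,0];M=M@Rx(s6*q[5]+rx*100)
    return M,p
D=[([90.476,20.546,.682,0,-70.136,-16.507],[.1864,.6487,.2266],None)]
D[0]=(D[0][0],D[0][1],np.array([[0,-.276,-.961],[0,-.961,.276],[-1,0,0]]))
for l in open("log.jsonl"):
    j,p,e=json.loads(l);D.append((j,p,R.from_euler('xyz',e,degrees=True).as_matrix()))
def fit():
    best=None
    for s4 in(1,-1):
      for s6 in(1,-1):
        for rx in(0,.9,-.9,1.8):
          def f(g):
            o=[]
            for q,p,M in D:
                m,x=fk(q,g,s4,s6);o+=list((x-p)*1000)+list(R.from_matrix(m.T@M).as_rotvec()*300)
            return np.r_[o,[.05*(g[0])*1000,.05*g[3]*1000]]
          s=least_squares(f,[0,.35,.4,0,.4,-.19,.2,rx])
          if best is None or s.cost<best[0]: best=(s.cost,s.x,s4,s6,s.fun)
    return best
E
python3 - <<'E'
from kin import *
b=fit();print(b[0],b[1].round(4),b[2:4]);print(b[4].round(1))
E
```

```text
0.001003571109765366 [-0.      0.1989  0.6016  0.      0.4636 -0.1918  0.3781  2.7   ] (-1, -1)
[ 0.  0. -0. -0.  0.  0. -0.  0. -0.  0. -0. -0.  0.  0.  0.  0. -0. -0.
 -0.  0.  0.  0. -0.  0. -0.  0.]
```

```bash
cat >> kin.py <<'E'
G=np.array([0,.1989,.6016,0,.4636,-.1918,.3781,2.7])
lo=np.array([-176.03,-82.01,-58.28,-173.87,-174.79,-173.66]);hi=np.array([176.03,121.73,71.71,95.51,-.11,173.66])
def ik(ax,pt,n=300,seed=0):
    rng=np.random.default_rng(seed);S=[]
    for _ in range(n):
        x0=rng.uniform(lo[:5],hi[:5])
        def f(q):
            m,p=fk(list(q)+[0],G,-1,-1);return np.r_[(p-pt)*10,(m[:,0]-ax)]
        s=least_squares(f,x0,bounds=(lo[:5],hi[:5]),max_nfev=60)
        if s.cost<1e-7 and not any(np.abs(s.x-t).max()<1 for t in S): S.append(s.x)
    return S
E
python3 - <<'E'
from kin import *
b=fit();G[:]=b[1];print(repr(G))
for back in(.0,.03,.10):
    Rt,p,n=target(back);print(back,p,[s.round(1).tolist() for s in ik(Rt[:,0],p)])
E
```

```text
array([-2.69819435e-05,  1.98852645e-01,  6.01564867e-01,  1.01900730e-05,
        4.63617896e-01, -1.91793403e-01,  3.78050464e-01,  2.69998277e+00])
0.0 [0.50075443 0.02374679 0.13159033] []
0.03 [0.48807619 0.02365828 0.15877956] []
0.1 [0.45849364 0.02345175 0.22222111] [[39.2, -17.1, -53.9, 26.6, -36.2]]
```

Run:
```python
from kin import *
b=fit();G[:]=b[1]
Rt,p,n=target(0)
def best(ax,pt,seeds=([36,-15,-52,30,-30],[20,0,-40,10,-50],[30,-5,-55,30,-20],[10,10,-50,-20,-40],[-20,0,-50,-100,-40],[60,-20,-50,60,-40])):
    e=None
    for x0 in seeds:
        s=least_squares(lambda q:(lambda m,pp:np.r_[(pp-pt)*10,m[:,0]-ax])(*fk(list(q)+[0],G,-1,-1)),x0,bounds=(lo[:5],hi[:5]))
        if e is None or s.cost<e.cost:e=s
    return e
for back in(0,.01,.02,.03,.05,.07):   # TCP further from mouth by this (higher grip)
    P=target(back)[1];row=[]
    for d in(0,3,6,9,12,15):
        # tilt in x-z plane (about world y) towards vertical
        a=np.radians(25-d);ax=np.array([np.sin(a),0,-np.cos(a)]);e=best(ax,P);row.append((d,bool(e.cost<1e-8),e.x.round(0).astype(int).tolist() if e.cost<1e-8 else round(np.sqrt(2*e.cost)/10*1000,1)))
    print(back,row)
# tilt in general directions, back=0
for az in range(0,360,45):
    row=[]
    for d in(4,8,12):
        o=R.from_rotvec(np.radians(d)*(np.cos(np.radians(az))*Rt[:,1]+np.sin(np.radians(az))*Rt[:,2])).apply(Rt[:,0]);e=best(o,p);row.append((d,bool(e.cost<1e-8)))
    print("az",az,row)
```

```text
0 [(0, False, np.float64(4.8)), (3, True, [30, -3, -58, 35, -19]), (6, True, [31, -2, -53, 24, -24]), (9, True, [31, 0, -48, 17, -30]), (12, True, [30, 2, -43, 12, -34]), (15, True, [29, 3, -39, 8, -39])]
0.01 [(0, False, np.float64(3.9)), (3, True, [31, -4, -57, 32, -21]), (6, True, [32, -3, -52, 23, -26]), (9, True, [31, -1, -47, 16, -31]), (12, True, [30, 0, -43, 11, -36]), (15, True, [29, 2, -39, 8, -40])]
0.02 [(0, False, np.float64(3.0)), (3, True, [32, -6, -56, 30, -23]), (6, True, [32, -4, -51, 22, -28]), (9, True, [32, -2, -47, 15, -33]), (12, True, [31, -1, -43, 11, -37]), (15, True, [30, 1, -39, 7, -42])]
0.03 [(0, False, np.float64(2.1)), (3, True, [33, -7, -55, 28, -26]), (6, True, [33, -5, -51, 21, -30]), (9, True, [32, -4, -46, 15, -35]), (12, True, [31, -2, -42, 11, -39]), (15, True, [30, 0, -38, 7, -43])]
0.05 [(0, False, np.float64(0.1)), (3, True, [35, -9, -54, 25, -30]), (6, True, [34, -8, -49, 19, -34]), (9, True, [33, -6, -45, 14, -38]), (12, True, [32, -4, -41, 10, -42]), (15, True, [31, -2, -38, 7, -46])]
0.07 [(0, True, [36, -13, -57, 30, -30]), (3, True, [36, -12, -52, 23, -34]), (6, True, [35, -10, -48, 18, -38]), (9, True, [34, -8, -44, 14, -41]), (12, True, [33, -6, -40, 10, -45]), (15, True, [31, -4, -37, 7, -49])]
az 0 [(4, False), (8, False), (12, False)]
az 45 [(4, False), (8, False), (12, False)]
az 90 [(4, False), (8, False), (12, False)]
az 135 [(4, False), (8, True), (12, True)]
az 180 [(4, True), (8, True), (12, True)]
az 225 [(4, True), (8, True), (12, True)]
az 270 [(4, False), (8, True), (12, True)]
az 315 [(4, False), (8, False), (12, False)]
```

```bash
sed -i 's/^G=np.array.*/G=np.array([-2.69819435e-05,1.98852645e-01,6.01564867e-01,1.019e-05,.463617896,-.191793403,.378050464,2.69998277])/' kin.py
python3 - <<'E'
from kin import *
print(ik(np.array([-np.sin(np.radians(6)),0,-np.cos(np.radians(6))]),np.array([.5,-.329,.064]),n=30))
plan(rot([0,0,-1],[-.035,-1,0]),[.4998,-.3293,.20],n=9)
E
```

```text
[array([-13.71503572,  24.84387764, -16.97854898,   1.75498607,
       -54.02047168])]
N 9 row [-0.0391, -0.0021, 0.0033] [0.836, 3.943, -0.481] | radius min 0.52 max 0.60 zmin 0.200
```

```bash
python3 -m creep '[[-0.044,-0.0024,0.0037,0.5,4.44,-0.54,30],[-0.044,-0.0024,0.0037,0.5,4.44,-0.54,30],[-0.044,-0.0024,0.0037,0.5,4.44,-0.54,30],[-0.044,-0.0024,0.0037,0.5,4.44,-0.54,30],[-0.044,-0.0024,0.0037,0.5,4.44,-0.54,30],[-0.044,-0.0024,0.0037,0.5,4.44,-0.54,30],[-0.044,-0.0024,0.0037,0.5,4.44,-0.54,30],[-0.044,-0.0024,0.0037,0.5,4.44,-0.54,30]]'
python3 -m creep '[[0,0,0,0,0,0,30],[0,0,0,0,0,0,30]]'
python3 - <<'E'
from kin import *
print(tool()[1]);plan(rot([0,0,-1],[-.035,-1,0]),[.4998,-.3293,.12],n=4)
E
```

```text
time_s: 13.25
tcp_pos: [0.497, -0.3314, 0.236]
eef_rot: [-164.9, 89.9, 13.2]
contact_force: [1.7, 1.0, -3.0]
gripper_width: 0.0338
time_s: 13.45
tcp_pos: [0.4968, -0.3306, 0.2351]
eef_rot: [-65.5, 89.9, 112.4]
contact_force: [-0.2, 0.2, -3.3]
gripper_width: 0.0336
[ 0.49675229 -0.33056955  0.23512512]
N 4 row [-0.0008, 0.0001, 0.0003] [2.878, -0.032, -0.076] | radius min 0.60 max 0.60 zmin 0.120
```

```bash
python3 -m creep '[[-0.0008,0,0,2.9,-0.03,-0.08,30],[-0.0008,0,0,2.9,-0.03,-0.08,30],[-0.0008,0,0,2.9,-0.03,-0.08,30],[-0.0008,0,0,2.9,-0.03,-0.08,30],[0,0,0,0,0,0,30],[0,0,0,0,0,0,30],[0,0,0,0,0,0,30]]'
python3 - <<'E'
from kin import *
for _ in range(1):
  s=tool();print(s[1],s[2]["contact_force"]);plan(rot([0,0,-1],[-.035,-1,0]),[.4999,-.3293,.112],n=1)
E
```

```text
time_s: 14.15
tcp_pos: [0.5021, -0.3286, 0.1223]
eef_rot: [171.7, 89.8, -10.2]
contact_force: [-0.1, -1.1, -2.8]
gripper_width: 0.0334
[ 0.50211144 -0.32859063  0.12230641] [-0.11699199 -1.08393059 -2.84908865]
N 1 row [0.002, -0.0037, -0.0005] [1.03, 0.078, 0.223] | radius min 0.60 max 0.60 zmin 0.112
```

```bash
python3 -m creep '[[0.002,-0.0037,0,0.9,0.08,0.22,30],[0,0,0,0,0,0,30],[0,0,0,0,0,0,30],[0,0,0,0,0,0,30],[0,0,0,0,0,0,30]]'
cat > st.py <<'E'
from kin import *
import sys
z=float(sys.argv[1]);s=tool();print(s[1].round(4),s[2]["contact_force"].round(1));plan(rot([0,0,-1],[-.035,-1,0]),[.4999,-.3293,z],n=1)
E
python3 st.py .1
```

```text
time_s: 14.65
tcp_pos: [0.4985, -0.3294, 0.1113]
eef_rot: [-12.5, 89.8, 165.4]
contact_force: [0.1, -0.5, -3.4]
gripper_width: 0.0333
[ 0.4985 -0.3294  0.1113] [ 0.1 -0.5 -3.4]
N 1 row [-0.0016, 0.0027, 0.0006] [1.132, -0.01, -0.139] | radius min 0.60 max 0.60 zmin 0.100
```

```bash
cat > avg.py <<'E'
from kin import *
def avg(k=6):
    P=[];Q=[];F=[]
    for _ in range(k):
        r.capture("top");a=tool();P.append(a[1]);Q.append(a[0]);F.append(a[2]["contact_force"])
    return R.from_matrix(Q).mean().as_matrix(),np.mean(P,0),np.mean(F,0),np.std(P,0)
def go(Rt,pt,k=6):
    M,p,F,sd=avg(k)
    print("p",p.round(4),"sd",sd.round(4),"F tool",(M.T@F).round(1),"turn",R.from_matrix(M.T@Rt).as_rotvec().round(4),"shift cm",(M.T@(np.array(pt)-p)*100).round(3))
E
python3 -c "
from avg import *
go(rot([0,0,-1],[-.035,-1,0]),[.4999,-.3293,.1])"
```

```text
p [ 0.4985 -0.3293  0.1112] sd [0.     0.     0.0001] F tool [ 3.7 -0.1 -0.2] turn [-0.0016  0.0029  0.0007] shift cm [ 1.119 -0.003 -0.142]
```

```bash
python3 -m creep '[[-0.0008,0.002,0,0.3,0,-0.12,30],[0,0,0,0.2,0,0,30],[0,0,0,0.2,0,0,30],[0,0,0,0,0,0,30],[0,0,0,0,0,0,30]]'
python3 -c "
from avg import *
go(rot([0,0,-1],[-.035,-1,0]),[.4999,-.3293,.1],2)"
```

```text
time_s: 15.45
tcp_pos: [0.4996, -0.3293, 0.104]
eef_rot: [-29.3, 89.9, 148.7]
contact_force: [0.4, -0.1, -4.2]
gripper_width: 0.0334
p [ 0.4996 -0.3293  0.1041] sd [0. 0. 0.] F tool [4.  0.5 0.1] turn [-0.0007  0.0011  0.0007] shift cm [ 0.41   0.    -0.026]
```

```bash
python3 -m creep '[[0,0.001,0,0.5,0,-0.03,30],[0,0,0,0.5,0,0,30],[0,0,0,0.5,0,0,30],[0,0,0,0.6,0,0,30],[0,0,0,0.6,0,0,30],[0,0,0,0.6,0,0,30],[0,0,0,0,0,0,30],[0,0,0,0,0,0,30]]'
python3 -c "
from avg import *
go(rot([0,0,-1],[-.035,-1,0]),[.4999,-.3293,.069],2)"
```

```text
time_s: 16.35
tcp_pos: [0.4999, -0.3292, 0.0699]
eef_rot: [-62.6, 89.9, 115.4]
contact_force: [3.2, 0.5, -10.6]
gripper_width: 0.0333
p [ 0.4998 -0.3291  0.0699] sd [0. 0. 0.] F tool [11.8 -0.2 -3.5] turn [-0.0012  0.0007  0.0012] shift cm [ 0.093  0.015 -0.009]
```

```bash
python3 -m creep '[[0,0,0,0,0,0,46],[0,0,0,0,0,0,46],[0,0,0,0,0,0,46],[0,-0.035,0,0,0,0,46],[0,-0.035,0,0,0,0,46],[0,-0.035,0,0,0,0,46],[0,0,0,0,0,0,46],[0,0,0,0,0,0,46]]'
python3 - <<'E'
from avg import *
t=np.radians(6)
go(rot([-np.sin(t),0,-np.cos(t)],[-.035,-1,0]),[.4996,-.3295,.0642],2)
i=K('scene');im,d=r.capture('scene');w=cloud('scene',d,i)
m=(abs(w[...,0]-.5)<.05)&(abs(w[...,1]+.33)<.06)&(w[...,2]<.2)
cv2.imwrite('pics/v9.png',cv2.resize(im[180:300,150:310],(800,600),interpolation=cv2.INTER_CUBIC))
E
```

```text
time_s: 17.25
tcp_pos: [0.5, -0.3293, 0.0712]
eef_rot: [-0.4, 84.0, 177.6]
contact_force: [-0.6, 0.6, 0.0]
gripper_width: 0.0404
p [ 0.4997 -0.3293  0.0713] sd [0. 0. 0.] F tool [-0.4 -0.1 -0.1] turn [-0.0008 -0.0005  0.0045] shift cm [ 0.705  0.023 -0.061]
```

View pics/v9.png

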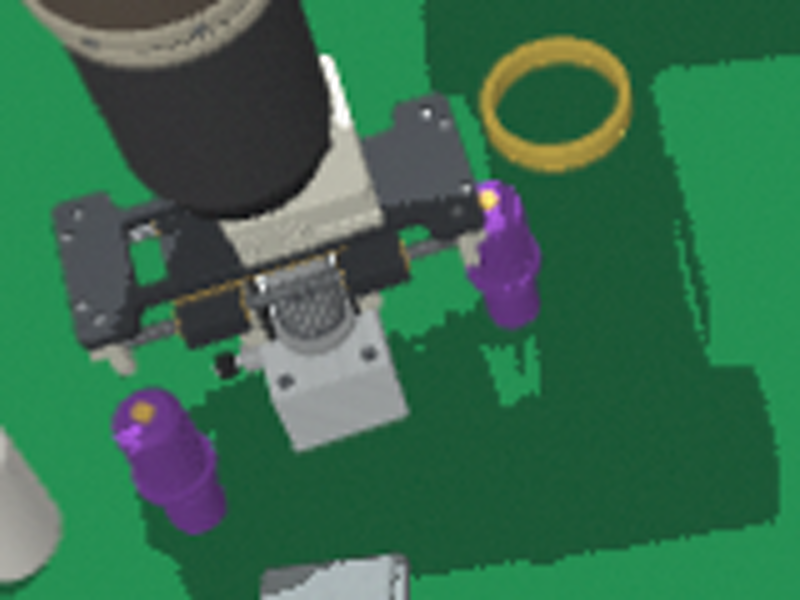

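```bash
python3 -m creep '[[0,0,0.004,0.3,0.02,-0.06,46],[0,0,0,0.3,0,0,46],[0,0,0,0.1,0,0,46],[0,0,0,0,0,0,46],[0,0,0,0,0,0,30],[0,0,0,0,0,0,30],[0,0,0,0,0,0,30],[0,0,0,0,0,0,30]]' 55
python3 - <<'E'
from avg import *
t=np.radians(6)
go(rot([-np.sin(t),0,-np.cos(t)],[-.035,-1,0]),[.4996,-.3295,.0642],2)
im,d=r.capture('wrist');i=K('wrist');w=cloud('wrist',d,i)
k=(np.hypot(w[...,0]-.5005,w[...,1]+.3295)<.022)&(w[...,2]>.05)&(w[...,2]<.13)
for a in np.arange(.054,.125,.006):
    q=w[k&(w[...,2]>=a)&(w[...,2]<a+.006)]
    if len(q)>3: print(a.round(3),len(q),q.mean(0).round(4),q.max(0).round(4))
E
```

```text
time_s: 18.2
tcp_pos: [0.4995, -0.3295, 0.0638]
eef_rot: [1.7, 83.9, 179.6]
contact_force: [-0.9, -1.5, -1.5]
gripper_width: 0.0329
p [ 0.4994 -0.3295  0.0638] sd [0. 0. 0.] F tool [2.5 1.9 0.3] turn [-0.0009  0.0011  0.0007] shift cm [-0.042  0.001 -0.012]
0.054 320 [ 0.517  -0.3302  0.0575] [ 0.5225 -0.3084  0.06  ]
0.06 723 [ 0.5153 -0.33    0.063 ] [ 0.5215 -0.3101  0.066 ]
0.066 326 [ 0.5134 -0.3299  0.0693] [ 0.5181 -0.3101  0.072 ]
0.072 375 [ 0.5135 -0.3301  0.075 ] [ 0.5184 -0.3107  0.078 ]
0.078 413 [ 0.5135 -0.3299  0.081 ] [ 0.5185 -0.3107  0.084 ]
0.084 458 [ 0.5136 -0.3298  0.087 ] [ 0.5184 -0.311   0.09  ]
0.09 497 [ 0.5138 -0.3301  0.093 ] [ 0.5186 -0.3116  0.096 ]
0.096 496 [ 0.5147 -0.3299  0.0989] [ 0.5186 -0.3121  0.102 ]
0.102 378 [ 0.5161 -0.3301  0.1049] [ 0.5181 -0.3123  0.108 ]
0.108 566 [ 0.5007 -0.3295  0.1117] [ 0.5177 -0.3088  0.114 ]
0.114 1692 [ 0.5002 -0.3295  0.1158] [ 0.5094 -0.3088  0.1199]
0.12 117 [ 0.5039 -0.3305  0.1227] [ 0.5096 -0.309   0.1258]
```

```bash
cat > rel.py <<'E'
from avg import *
import os
if not os.path.exists("rel.npz"):
    M,p,_,_=avg(1); np.savez("rel",m=M.T@(np.array([.5008,-.3295,.010])-p),a=M.T@[0,0,1.])
Z=np.load("rel.npz");m0,a0=Z["m"],Z["a"]
NUT=target(0)[1]-.0515*target(0)[2]-.0002*target(0)[0][:,2]; n=target(0)[2]
def tgt(back):
    Q=target(0)[0]                      # tool pose if axis aligned; tilt so that Q' a0 = n
    ang=np.arctan2(a0[2],-a0[0]); Q=Q@R.from_euler('y',ang).as_matrix()
    dv=np.cross(Q@a0,n);Q=R.from_rotvec(dv).as_matrix()@Q
    return Q,NUT+back*n-Q@m0
def status(back,k=2):
    Q,p=tgt(back);M,c,F,sd=avg(k);mo=c+M@m0-NUT
    B=target(0)[0]
    print("mouth above nut %.1f mm lateral y,z"%(mo@n*1000),(B.T@mo*1000)[1:].round(1),"axis err deg",np.degrees(B.T@np.cross(M@a0,n))[1:].round(2),"F master axis/y/z",(B.T@F).round(1))
    T=np.eye(4);print("turn",R.from_matrix(M.T@Q).as_rotvec().round(4),"shift",(M.T@(p-c)*100).round(3),"joints",r.get_state()["joints"].round(1),"w",r.get_state()["gripper_width"].round(4))
E
python3 - <<'E'
from rel import *
print(m0,a0,NUT,n); Q,p=tgt(0); print(Q@a0,p,np.degrees(np.arcsin(Q[0,0])))
print([s.round(1).tolist() for s in ik(Q[:,0],p,n=40)],[s.round(1).tolist() for s in ik(*(lambda t:(t[0][:,0],t[1]))(tgt(-.003)),n=40)])
E
python3 -m creep '[[0,0,0,-0.15,0,0.016,30],[0,0,0,-0.15,0,0.016,30],[0,0,0,-0.15,0,0.016,30],[0,0,0,-0.15,0,0.016,30],[0,0,0,-0.2,0,0.021,30],[0,0,0,-0.2,0,0.021,30],[0,0,0,-0.4,0,0.042,30],[0,0,0,-0.6,0,0.063,30]]' 55
python3 -m creep '[[0,0,0,-1,0,0.105,30],[0,0,0,-1,0,0.105,30],[0,0,0,-1,0,0.105,30],[0,0,0,-2,0,0.21,30],[0,0,0,-3,0,0.315,30],[0,0,0,-4,0,0.42,30],[0,0,0,-2,0,0.21,30],[0,0,0,0,0,0,30]]'
python3 - <<'E'
from rel import *
plan(*tgt(.075))
E
```

```text
[ 0.05336287 -0.00019042 -0.00703337] [-0.99441691  0.003064    0.10547803] [0.5227 0.0239 0.085 ] [-0.42260796 -0.00295041  0.90630779]
[-0.4240304  -0.00298327  0.90564304] [0.4986476  0.02370485 0.13315126] 19.03598182879851
[[31.4, -2.0, -52.7, 24.0, -24.8]] [[31.2, -1.6, -53.0, 24.4, -24.2]]
time_s: 19.2
tcp_pos: [0.4993, -0.3291, 0.0844]
eef_rot: [1.5, 83.9, 179.4]
contact_force: [-0.9, 0.7, -12.8]
gripper_width: 0.033
time_s: 20.0
tcp_pos: [0.5023, -0.3301, 0.231]
eef_rot: [4.2, 84.5, -177.8]
contact_force: [1.4, 0.7, -4.7]
gripper_width: 0.0333
N 8 row [-0.005, 0.0535, -0.0011] [0.311, -4.413, 0.552] | radius min 0.47 max 0.60 zmin 0.201
```

```bash
sed -i 's/^NUT=.*/n=target(0)[2];NUT=np.array([.5227,.0239,.085])-.001*n-.0008*target(0)[0][:,2]/; ' rel.py
python3 -m creep '[[-0.005,0.054,-0.001,0.25,-4.41,0.5,30],[-0.005,0.054,-0.001,0.25,-4.41,0.5,30],[-0.005,0.054,-0.001,0.25,-4.41,0.5,30],[-0.005,0.054,-0.001,0.25,-4.41,0.5,30],[-0.005,0.054,-0.001,0.25,-4.41,0.5,30],[-0.005,0.054,-0.001,0.25,-4.41,0.5,30],[-0.005,0.054,-0.001,0.25,-4.41,0.5,30],[-0.005,0.054,-0.001,0.25,-4.41,0.5,30]]'
python3 -m creep '[[0,0,0,0,0,0,30],[0,0,0,0,0,0,30]]'
python3 -c "
from rel import *
print(NUT);status(.045)"
```

```text
time_s: 20.8
tcp_pos: [0.4679, 0.0243, 0.2024]
eef_rot: [-179.6, 71.2, 0.6]
contact_force: [1.4, 0.1, -3.1]
gripper_width: 0.0336
time_s: 21.0
tcp_pos: [0.4675, 0.0237, 0.2018]
eef_rot: [179.9, 71.4, 0.5]
contact_force: [0.2, -1.0, -3.6]
gripper_width: 0.0333
[0.52384764 0.02390801 0.08443179]
mouth above nut 76.3 mm lateral y,z [ 0.9 -0.6] axis err deg [0.34 0.13] F master axis/y/z [3.2 0.  1.3]Traceback (most recent call last):
  File "<string>", line 3, in <module>
    print(NUT);status(.045)
               ~~~~~~^^^^^^
  File "rel.py", line 16, in status
    T=np.eye(4);print("turn",R.from_matrix(M.T@Q).as_rotvec().round(4),"shift",(M.T@(p-c)*100).round(3),"joints",r.get_state()["joints"].round(1),"w",r.get_state()["gripper_width"].round(4))
                                                                                                                                                      ^^^^^^^^^^^^^^^^^^^^^^^^^^^^^^^^^^^^
AttributeError: 'float' object has no attribute 'round'
```

```bash
sed -i 's/\["gripper_width"\].round(4)/["gripper_width"]/' rel.py
python3 -m creep '[[0,0.006,0,0.78,-0.05,-0.06,30],[0,0,0,0.78,-0.04,-0.06,30],[0,0,0,0.78,0,-0.06,30],[0,0,0,0.78,0,-0.06,30],[0,0,0,0,0,0,30],[0,0,0,0,0,0,30]]'
python3 -c "
from rel import *
status(.025)
i=K('wrist');im,d=r.capture('wrist');M,p,_=tool();w=cloud('wrist',d,i);B=target(0)[0];n=target(0)[2]
q=(w-NUT)@B;H=-q[...,0];rr=np.hypot(q[...,1],q[...,2])
for a,b in((-.0025,.0025),(.004,.014),(.050,.060),(.06,.085)):
    k=(H>a)&(H<b)&(rr<.02)
    if k.sum()>5: print(a,k.sum(),q[k].mean(0).round(4),np.percentile(q[k],[1,99],axis=0).round(4).tolist())
cv2.imwrite('pics/v10.png',im[100:400,100:540])
"
```

```text
time_s: 21.7
tcp_pos: [0.4809, 0.0229, 0.1728]
eef_rot: [179.8, 71.1, 0.0]
contact_force: [-0.5, -0.3, -3.0]
gripper_width: 0.0332
mouth above nut 44.8 mm lateral y,z [ 0.2 -0.1] axis err deg [0.01 0.09] F master axis/y/z [ 3.4 -0.2  1.6]
turn [-0.0025  0.0017  0.0018] shift [ 1.969 -0.033 -0.192] joints [ 34.   -7.2 -49.4  19.2 -33.4  41.6] w 0.03354775201904826
-0.0025 361 [-0.     -0.0003 -0.0041] [[-0.0017, -0.014, -0.0124], [0.0022, 0.0135, 0.0072]]
0.004 112 [-0.0087 -0.0001 -0.0035] [[-0.0132, -0.0073, -0.0067], [-0.0043, 0.0069, 0.0018]]
0.05 192 [-0.0551  0.0003 -0.0121] [[-0.06, -0.0135, -0.0151], [-0.0501, 0.0142, -0.0031]]
0.06 421 [-0.0692  0.0002 -0.0127] [[-0.0793, -0.0134, -0.0152], [-0.0602, 0.0135, -0.0061]]
```

View pics/v10.png

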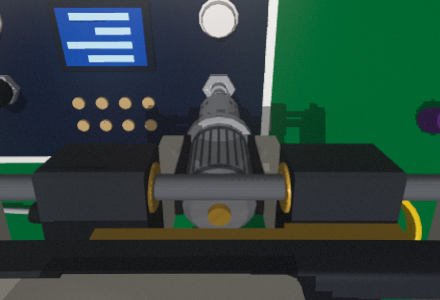

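```bash
python3 -m creep '[[0,0,0,0.5,-0.02,-0.053,30],[0,0,0,0.5,-0.01,-0.053,30],[0,0,0,0.5,0,-0.053,30],[0,0,0,0.5,0,-0.053,30],[0,0,0,0.4,0,-0.042,30],[0,0,0,0,0,0,30],[0,0,0,0,0,0,30]]' 60
python3 -c "
from rel import *
status(.01)"
```

```text
time_s: 22.55
tcp_pos: [0.4911, 0.0236, 0.1511]
eef_rot: [179.9, 71.1, 0.1]
contact_force: [-0.2, -0.2, -3.6]
gripper_width: 0.0337
mouth above nut 20.7 mm lateral y,z [-0.2 -0. ] axis err deg [-0.   0.1] F master axis/y/z [ 3.1 -0.   1.3]
turn [-0.0023  0.0015  0.002 ] shift [ 1.064  0.009 -0.1  ] joints [ 32.6  -4.3 -51.   21.2 -28.8  40.4] w 0.033046390194549156
```

```bash
python3 -m creep '[[0,0,0,0.2,0.01,-0.021,30],[0,0,0,0.2,0,-0.021,30],[0,0,0,0.2,0,-0.021,30],[0,0,0,0.2,0,-0.021,30],[0,0,0,0.2,0,-0.021,30],[0,0,0,0,0,0,30]]' 60
python3 -c "
from rel import *
status(.0)"
```

```text
time_s: 23.25
tcp_pos: [0.4955, 0.0238, 0.1418]
eef_rot: [180.0, 71.1, 0.3]
contact_force: [0.2, 0.7, -4.1]
gripper_width: 0.0334
mouth above nut 10.3 mm lateral y,z [-0.2  0.2] axis err deg [0.01 0.11] F master axis/y/z [5.3 0.4 1.5]
turn [-0.0023  0.0018  0.0022] shift [ 1.022  0.009 -0.115] joints [ 32.   -3.1 -51.7  22.2 -26.8  39.7] w 0.033547276750019527
```

```bash
python3 -m creep '[[0,0,0,0.2,0,-0.021,30],[0,0,0,0.2,0,-0.021,30],[0,0,0,0.2,0,-0.021,30],[0,0,0,0,0,0,30],[0,0,0,0,0,0,30]]' 60
python3 -c "
from rel import *
status(.0)"
```

```text
time_s: 23.85
tcp_pos: [0.4974, 0.0235, 0.1358]
eef_rot: [179.9, 71.1, 0.1]
contact_force: [2.7, 0.2, -11.7]
gripper_width: 0.0334
mouth above nut 4.1 mm lateral y,z [0.2 0.9] axis err deg [0.08 0.06] F master axis/y/z [11.9 -0.2  2.4]
turn [-0.0023  0.003   0.0013] shift [ 0.403 -0.03  -0.116] joints [ 31.6  -2.3 -52.2  22.9 -25.7  39.2] w 0.033193111669105886
```

```bash
python3 -m creep '[[0,0,0,0.15,-0.02,-0.06,30],[0,0,0,0.15,0,-0.05,30],[0,0,0,0.1,0,-0.01,30],[0,0,0,0,0,0,30],[0,0,0,0,0,0,30]]' 60
python3 -c "
from rel import *
status(.0)"
```

```text
time_s: 24.45
tcp_pos: [0.4999, 0.0234, 0.1335]
eef_rot: [179.9, 71.1, 0.1]
contact_force: [-7.4, 1.3, 0.7]
gripper_width: 0.0334
mouth above nut 0.8 mm lateral y,z [ 0.2 -0.4] axis err deg [0.01 0.06] F master axis/y/z [-3.9 -0.8  6.4]
turn [-0.0026  0.0018  0.0014] shift [ 0.087 -0.031  0.041] joints [ 31.3  -1.9 -52.3  23.4 -25.   38.9] w 0.03305279966204016
```

```bash
python3 -m creep '[[0,0,0,0.1,0,0.03,30],[0,0,0,0.1,0,-0.01,30],[0,0,0,0.1,0,-0.01,30],[0,0,0,0,0,0,30],[0,0,0,0,0,0,30]]' 60
python3 -c "
from rel import *
status(.0)"
```

```text
time_s: 25.05
tcp_pos: [0.5009, 0.0234, 0.1318]
eef_rot: [179.9, 71.0, 0.1]
contact_force: [-19.3, 1.6, 18.9]
gripper_width: 0.0333
mouth above nut -1.1 mm lateral y,z [ 0.3 -0.7] axis err deg [-0.08  0.08] F master axis/y/z [-24.9  -1.6  11. ]
turn [-0.0026  0.0002  0.0016] shift [-0.106 -0.032  0.082] joints [ 31.1  -1.6 -52.6  23.9 -24.5  38.6] w 0.03311984550962912
```

```bash
python3 -m creep '[[0,0,0,0,0,0.06,30],[0,0,0,0.06,0,0,30],[0,0,0,0,0,0,30],[0,0,0,0,0,0,30]]' 60
python3 -c "
from rel import *
status(.0)
i=K('wrist');im,d=r.capture('wrist');w=cloud('wrist',d,i);B=target(0)[0]
q=(w-NUT)@B;H=-q[...,0];rr=np.hypot(q[...,1],q[...,2])
for a,b in((-.007,.002),(.004,.014),(.02,.04),(.044,.054),(.054,.058)):
    k=(H>a)&(H<b)&(rr<.023)
    if k.sum()>5: print(a,k.sum(),q[k].mean(0).round(4),np.percentile(q[k],[1,99],axis=0).round(4).tolist())
cv2.imwrite('pics/v11.png',cv2.resize(im[130:350,180:460],(763,600)))
"
```

```text
time_s: 25.55
tcp_pos: [0.5009, 0.0234, 0.1317]
eef_rot: [179.9, 70.9, 0.2]
contact_force: [-22.3, 0.6, 24.2]
gripper_width: 0.0331
mouth above nut -1.2 mm lateral y,z [ 0.2 -0.7] axis err deg [-0.14  0.08] F master axis/y/z [-31.6  -1.2  10.2]
turn [-0.0026 -0.0008  0.0017] shift [-0.116 -0.03   0.077] joints [ 31.1  -1.7 -52.7  24.  -24.4  38.4] w 0.033154459972611273
-0.007 1060 [ 0.0057 -0.0002 -0.0091] [[0.0009, -0.0221, -0.0221], [0.0069, 0.0221, 0.0104]]
0.004 200 [-0.0091  0.0003 -0.0121] [[-0.0139, -0.0134, -0.015], [-0.0042, 0.0143, -0.0024]]
0.02 276 [-0.0261  0.0003 -0.013 ] [[-0.0333, -0.0126, -0.0153], [-0.0202, 0.0134, -0.0062]]
0.044 814 [-0.0508  0.0005 -0.0156] [[-0.0538, -0.0178, -0.021], [-0.0455, 0.0185, -0.006]]
0.054 191 [-0.0561  0.0001 -0.0131] [[-0.058, -0.0197, -0.0175], [-0.054, 0.0201, -0.0046]]
```

View pics/v11.png

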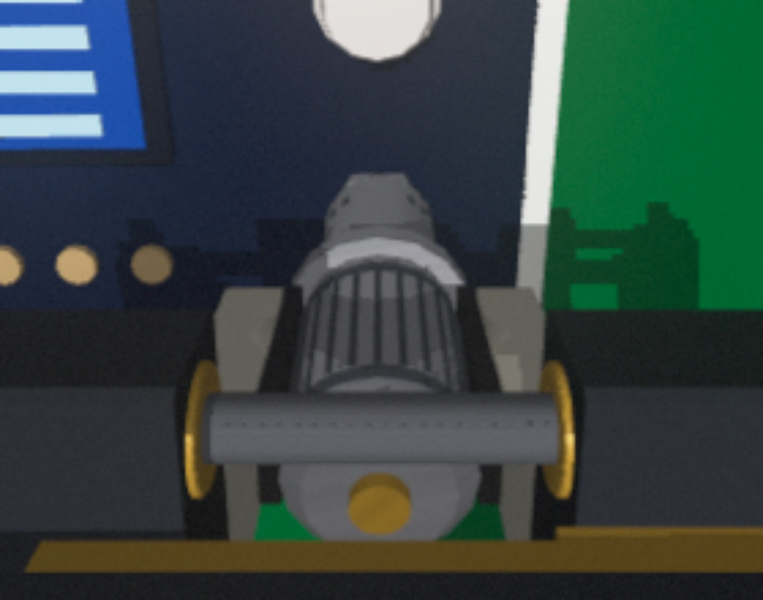

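```bash
python3 -c "
from rel import *
print(r.close_job())"
```

```text
the job is handed in; nothing more can be done
None
```

The tall master is on the free nipple, pushed fully home, and was still gripped and held down when I handed the job in at about 25.6 s.

**One detour:** With the fingers exactly along the master's axis, joint 3 hit its limit before the port was reached. I put the master back into its own socket, took hold again with the tool tilted 6° about the jaw axis, and pulled it straight up a second time. The master therefore left and re-entered its socket once before the pressing.

**Last checks:**
- **Seating:** At the end about 32 N pushed back along the axis, and a further 0.6 mm of command moved the master only about 0.1 mm. It is therefore resting solidly on the nut, well past the valve spring's 11 N.
- **Alignment:** The axis is within about 0.2° of the nipple's, and lateral offset is under 1 mm. The grip is steady at 33 mm opening with the 60 N grip setting.
- **Picture:** The last wrist picture shows the barrel down on the nut.

**What disagreed or was not confirmed:**
- My computed mouth height reads 1.2 mm below the nut face, which is within the calibration error.
- A side load of about 10 N stayed on the master.
- I did not see a clear 8–12 N resistance from the jaws; after that stretch I saw only an inward pull of about 9 N beyond the weight, just before the snap.
- I did not read the valve travel directly; full home is judged from force and position.
- I did not take a final picture to check the short master and the other things on the bench, but I never deliberately touched them.

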